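Free the drill's trigger and test-run it

TASK

A steel U-channel offcut has been hung over the handle of the drill in the bench stand and covers its trigger. Ease it off along the slant of the handle gently, without wrenching it against the drill, and set it down (do not drop it) in the open part of the scrap tray, standing on its two legs on the tray's floor. Then pinch handle and trigger together between the fingers to squeeze the trigger fully home, hold it so for a good second and let it go; leave everything else on the bench and in the tray where it is.

Things in the scene. Friction and masses are not known exactly. Their poses are not given: they have to be found in the camera images.
- stand: fixed bench stand: steel foot plate and grey pillar holding a cordless drill by its neck. Origin on the bench under the drill's barrel, z up, x the way the drill points seen from above. The barrel (64 mm across) lies 205 mm above the origin, its muzzle with buffing wheel raised 25 degrees towards +x; the handle sticks out level to -y.
- grip: the drill's handle, a black bar 30 mm square, 90 mm long from barrel to battery block (74 x 42 x 56 mm). Origin at the bar's middle, 76 mm from the barrel's axis, 50 mm from the battery. Axes: y along the handle to the barrel; x to the muzzle, the trigger's side; z out of the upper face, 25 degrees from vertical, leaning to the stand's -x. The channel comes off along this +z.
- pinch (a point): good place to squeeze, same axes as the handle: midway between the back of the handle and the trigger, 6 mm towards the trigger from the handle's middle plane and 7 mm towards the battery from its origin. The back face of the handle is 21 mm to -x from here.
- trigger (a joint): the drill's trigger, a grey blade 44 mm long and 18 mm high on the handle's +x face, hinged at its end near the barrel; its tip stands 13 mm proud of the face. 0 = free, 0.22 rad = fully home (handle and trigger together 34 mm thick, 44 mm when free). A spring pushes it back: about 4 N at the tip start it, 10 N take it home.
- channel: U-shaped steel channel offcut, about 0.3 kg: 57 mm wide over its two legs (x), 46 mm long (y), 50 mm high (z), walls 4 mm. Origin midway between the two feet, in their plane; z from the feet to the web. At the start it sits astride the handle like a saddle, web on the handle's upper face, one leg over the trigger, about 2.5 mm play either side.
- tray: fixed dark steel scrap tray 240 (x) x 180 (y) x 35 mm high, walls and floor 4 mm or so. Origin under its centre. Two bars lie in its +x end (x from 45 mm on); the rest is open, its middle at x = -35 mm.
- tin: bystander, not to be moved: flat aluminium tin, 56 mm across, 36 mm tall, on the bench below the drill's handle
- wrench: bystander, not to be moved: open spanner lying in the middle of the bench
- screwdriver: bystander, not to be moved: screwdriver lying on the left
- tube: bystander, not to be moved: piece of steel tube standing on end, 60 mm across, 70 mm tall
- jar: bystander, not to be moved: glass jar, 68 mm across, 100 mm tall, on the right
- flat_bar: bystander, not to be moved: flat steel bar 30 x 120 x 12 mm lying in the tray's far end
- square_bar: bystander, not to be moved: square steel bar 20 x 100 x 20 mm lying in the tray beside the flat bar
There are look-alikes about, which are no part of the job. What is shaped like the channel but pink or red is not meant.

How it is judged (in metres and radians):
On the way, in this order (a step that is already met when the one before it is completed fails the run):
1. the channel is off the drill and stands released on the floor of the scrap tray (x of channel in the frame of tray between -0.1 and 0.06 m and y of channel in the frame of tray between -0.075 and 0.075 m and z of channel in the frame of tray below 0.01 m and angle between channel's own z axis and vertical below 0.12 rad and linear speed of channel below 0.02 m/s and contact force between the fingers and channel below 0.1 N), for 0.2 s.
2. handle and trigger are pinched together with the trigger fully home for 0.8 s (value of joint trigger above 0.18 rad and contact force between the fingers and grip above 2 N), for 0.8 s.
3. the trigger is let go (value of joint trigger below 0.03 rad), for 0.2 s.
At the end, for the whole second after the job is handed in: The channel stands on its legs (within 7 degrees of upright, feet within about 6 mm of the floor) at rest and released in the open part of the tray, its middle from 100 mm behind to 60 mm ahead of the tray's centre and within 75 mm sideways; the trigger is free again (below 0.03 rad) (all of step 1 and value of joint trigger below 0.03 rad); the robot touches nothing.
It fails at once if the channel is wrenched against the drill (over 15 N) (contact force between channel and stand above 15 N).
It fails at once if the channel is dropped (falls out of the fingers faster than 0.6 m/s) (contact force between the fingers and channel below 0.05 N and linear speed of channel above 0.6 m/s).
It fails at once if another thing on the bench or in the tray is moved by more than 30 mm (distance of any of tin, wrench, screwdriver, tube, jar, flat_bar, square_bar from where it was at the start of the episode above 0.03 m).
It also fails if it takes over 72 s, if anything falls off the work surface, if the arm or the gripper's body presses on something with over 40 N, if the wrist force passes 120 N, or if a joint passes its speed limit or range.

ROBOT

A 7-joint arm with a two-finger parallel gripper is mounted at the origin on the work surface. World frame = base frame: x ahead of the robot, y to its left, z up, the work surface at z = 0. Lengths are in m, angles in degrees, forces in N, time in s.
With the tool pointing down it reaches from about 0.375 to 0.925 m from the base axis. Payload 3.1 kg.
Tool frame: the origin (TCP) lies on the centre line of the jaws, within the pads' length; the fingertips stand 17 mm ahead of it and the grasp point (between the pads) lies 2 mm behind it; z points along the fingers, y is the line along which they close (so a half turn about z gives the same grasp; the last joint's range is limited). The gripper opens to 85 mm and grips with 20 to 120 N. Pads are 22 mm wide; open, the fingers measure 114 mm over their backs; the gripper's body (76 mm by 85 mm) begins 54 mm behind the grasp point. The pads swing forward as they close: fully open they stand 13 mm farther back than shut.
Start: joints at [71.688, 21.939, 2.515, 91.553, -1.026, 66.532, -2.859], TCP at [0.143, -0.634, 0.248] pointing down, gripper open.
Joint ranges: [-149.38, 149.38], [-23.57, 123.04], [-84.95, 90], [0, 143.3], [-89.99, 269.99], [3.08, 112.72], [-163.45, 163.45]. Speed limits (degrees/s): [159.86, 159.86, 180, 180, 180, 180, 180].

INTERFACE

Orientations are given as [roll, pitch, yaw] about the fixed x, y, z axes, in that order (R = Rz(yaw) Ry(pitch) Rx(roll)).
In Python, from plant import env, viewer, job gives the robot as it stands.
- The arm moves only by the tool arm_command, never from a script. Its argument "motion" is a list of rows, each an object of numbers: "claw": the opening, from -1 (shut) to 1 (fully open); "dx", "dy", "dz": the shift along the tool's x, y, z in units of 0.6 m (1.0 is 0.6 m); "turn": the turn about the tool's z in units of pi rad (1.0 is pi rad). In form: [{"claw": .., "dx": .., "dy": .., "dz": .., "turn": ..}, ...]. A call has 1 to 20 rows; each row is the pose to reach, as a shift and turn from the pose commanded when the call began, along the tool's axes at that moment, turning the shorter way round; what a row does not reach only later rows make up. A row lasts 1/12 s, in which the tool goes at most 41.7 mm and 7.16 degrees, less where a joint would pass 70% of its speed; a pose out of reach is approached as far as the arm can. A call with a number of a shift or a turn outside -1 to 1 is refused whole. A call with a gripper value outside its range is refused whole. The fingers move at their own pace and stop on an object; "force" is the grip in N (left out, the last holds). Time passes only in rows, so rows that repeat a pose let the fingers close. It gives the time, the measured TCP pose, the force, the opening and the grip force at its end, in the units of the state.
- env.read_state(): the state, without advancing time (a new reading comes with each control period).
- viewer.grab_frame(name): name is "side" or "top"; returns a dict with "pixels" (400x640x3 uint8, blue, green, red), "fx", "fy", "cx", "cy" (pixels), "origin" and "attitude" of the camera in the world. Camera axes: x right, y down, z forward; pixel columns grow to the right and rows downward; lengths in m; the calibration is good to about 2 mm. A picture is of the moment at which its call begins. There is no depth.
- job.sign_off(): hands the job in; it is judged then, once.
The state is a dict: "time_s": time; "joints": joint angles; "joint_vel": joint speeds; "effort": joint torques, N m; "tool_pos": TCP position; "eef_rot": TCP orientation; "contact_force": force on the tool from outside, world axes, zero at the start; "moment": the same for the moment, N m; "gripper_width": opening from 0.0 (shut) to 1.0 (fully open); "finger_force": force on a finger pad.
Only numpy, scipy, OpenCV 4.12 (cv2) and the standard library are available. Lean on these libraries where they do the work, as an engineer would, in place of code of your own. Each camera call takes 0.05 s, during which the arm holds its last target. There are 200 camera calls.

## Working session

There is one attempt and no reset: what is moved stays moved. The work goes in short steps, Python scripts to look and compute and a tool call to move; the robot and the scene stay as the last step left them, time stands still between calls to the robot, and variables do not carry over. Pictures are saved under pics/ and viewed, at most 10 in all, crops included, and the job is handed in when it is done.

Besides the shell and the picture viewer there is one more tool, called after "Emit:" as name(argument=value, ...) on one line, values as JSON. arm_command: Moves the arm, as the interface text tells. Its arguments: {"type":"object","properties":{"motion":{"type":"array","items":{"type":"object","properties":{"claw":{"type":"number"},"dx":{"type":"number"},"dy":{"type":"number"},"dz":{"type":"number"},"turn":{"type":"number"}}}},"force":{"type":"number"}},"required":["motion"]}

```bash
mkdir -p pics; ls; python3 - <<'E'
from plant import env, viewer, job
import cv2
s=env.read_state();print(s)
for n in("side","top"):
    f=viewer.grab_frame(n);cv2.imwrite(f"pics/{n}0.png",f["pixels"]);print(n,{k:v for k,v in f.items() if k!="pixels"})
E
```

```text
pics
{'time_s': 0.0, 'joints': array([71.68759846, 21.99320818,  2.51150415, 91.65025977, -1.02412057,
       66.52996845, -2.85728282]), 'joint_vel': array([-0.13700714, -0.01696719, -0.03782425,  0.04584606, -0.08427721,
        0.06468325,  0.05700807]), 'effort': array([-4.46099839e-04, -4.33457172e+01,  1.02416329e+00, -2.49513209e+01,
        1.06503195e-02,  1.12533494e-02, -1.91436499e-05]), 'tool_pos': array([ 0.14278922, -0.63319926,  0.24686339]), 'eef_rot': array([-1.79849338e+02,  9.50539881e-03,  1.27157957e+01]), 'contact_force': array([0.98910124, 0.25899046, 0.17492013]), 'moment': array([-0.01409626,  0.046637  ,  0.00727349]), 'finger_force': 0.0, 'gripper_width': 0.9998796929123147}
side {'fx': 403.24924660450097, 'fy': 403.24924660450097, 'cx': 318.9331500433942, 'cy': 196.24024270375713, 'origin': array([0.13301404, 0.66291589, 1.06016103]), 'attitude': array([-140.26171753,    0.68856938, -145.70752042])}
top {'fx': 416.6926181843117, 'fy': 416.6926181843117, 'cx': 316.095785454297, 'cy': 190.13044160932, 'origin': array([ 0.3194156 , -0.00305823,  1.57766237]), 'attitude': array([-168.43104475,    0.27893699,  -86.90231064])}
```

View pics/side0.png

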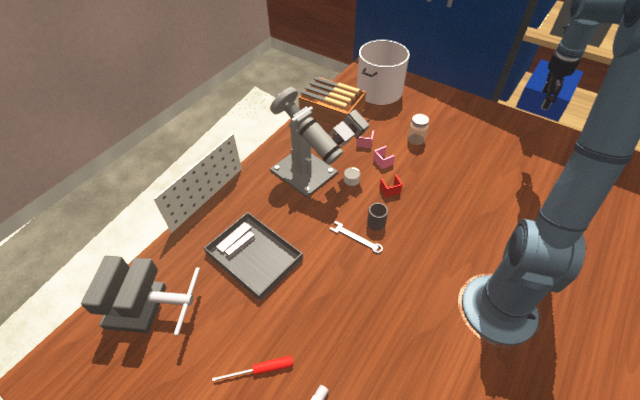

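View pics/top0.png

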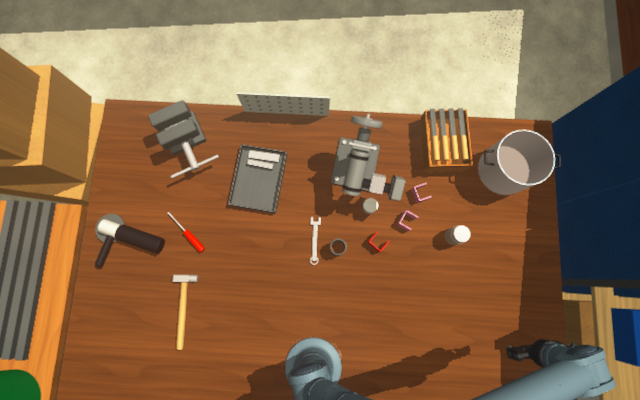

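The side view shows the drill with the channel on its handle at about (343,130), the tray at (253,255) and the tin at (352,176). In the top view the channel is at about (378,183), the battery at (398,187), the tray at (257,180) and the tin at (371,205). I'll zoom in on the drill in both.

```bash
python3 - <<'E'
import cv2,numpy as np
def crop(n,x,y,w,h,s):
    im=cv2.imread(f"pics/{n}0.png")[y:y+h,x:x+w];im=cv2.resize(im,None,fx=s,fy=s,interpolation=cv2.INTER_CUBIC)
    for k in range(0,w,10):cv2.putText(im,str(x+k),(k*s,8),0,.3,(0,255,255));cv2.line(im,(k*s,10),(k*s,14),(0,255,255))
    for k in range(0,h,10):cv2.putText(im,str(y+k),(0,k*s+4),0,.3,(0,255,255));cv2.line(im,(20,k*s),(26,k*s),(0,255,255))
    return im
cv2.imwrite("pics/z0.png",np.hstack([crop("top",325,105,100,120,4),crop("side",275,85,100,120,4)]))
E
```

```text
(no output)
```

View pics/z0.png

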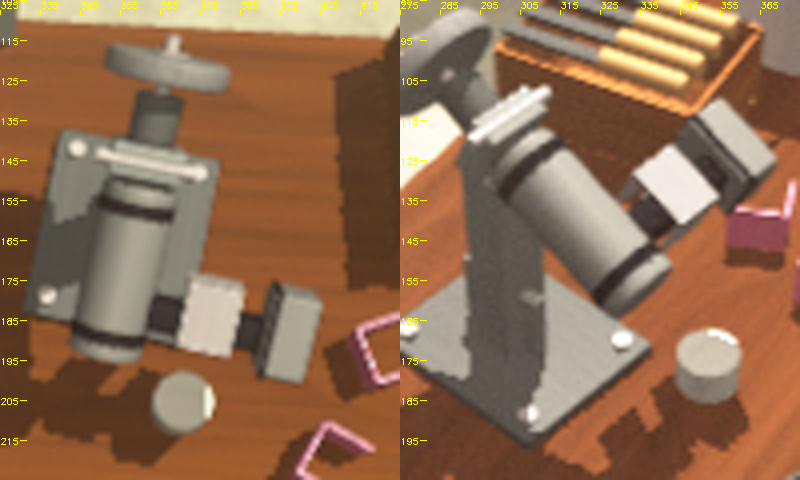

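The zoom clearly shows the whitish web of the channel on the handle. Its corners are about (372.5,173.5), (386,174.5), (383,194) and (370,192) in the top view, and (340,121), (354,131), (345,141) and (333,131) in the side view. The fingers have clear gaps to the barrel and the battery. Next I'll triangulate these, and the tray rim.

```bash
cat >h.py <<'E'
import cv2,numpy as np
from scipy.spatial.transform import Rotation as R
def ray(f,uv):
    uv=np.atleast_2d(uv).astype(float)
    d=np.c_[(uv[:,0]-f["cx"])/f["fx"],(uv[:,1]-f["cy"])/f["fy"],np.ones(len(uv))]
    return R.from_euler("xyz",f["attitude"],degrees=True).apply(d)
def plane(f,uv,z):
    d=ray(f,uv);return f["origin"]+d*((z-f["origin"][2])/d[:,2:])
def tri(fa,ua,fb,ub):
    P=[];G=[]
    for a,b in zip(ray(fa,ua),ray(fb,ub)):
        s=np.linalg.lstsq(np.c_[a,-b],fb["origin"]-fa["origin"],rcond=None)[0]
        p,q=fa["origin"]+a*s[0],fb["origin"]+b*s[1];P.append((p+q)/2);G.append(np.linalg.norm(p-q))
    return np.array(P),np.array(G)
def quad(im,box,thr,s=4):
    x,y,w,h=box;c=cv2.resize(im[y:y+h,x:x+w],None,fx=s,fy=s,interpolation=cv2.INTER_CUBIC)
    m=((c.min(2)>thr)).astype(np.uint8)
    cs,_=cv2.findContours(m,0,2);k=max(cs,key=cv2.contourArea)
    k=cv2.convexHull(k);e=1.
    while len(a:=cv2.approxPolyDP(k,e,True))>4:e+=.5
    return (a[:,0]+.5)/s-.5+[x,y],cv2.contourArea(k)/s/s
E
python3 - <<'E'
from h import *
from plant import viewer
T=viewer.grab_frame("top");S=viewer.grab_frame("side");np.set_printoptions(precision=4,suppress=True)
for thr in(130,150,165):
    print(thr,*quad(T["pixels"],(365,168,26,30),thr),*quad(S["pixels"],(328,114,30,33),thr))
t=[(372.5,173.5),(386,174.5),(383,194),(370,191.8)];s=[(333.5,131),(340.5,120.8),(354.5,131.3),(345,141.3)]
P,G=tri(T,t,S,s);print(P,G,[np.linalg.norm(P[i]-P[i-3]) for i in range(4)])
# battery top face corners / tray rim corners, approx
print(plane(T,[(237,145),(286,148),(277,214),(228,208)],.035))
print(plane(S,[(205,252),(250,215),(302,255),(262,297)],.035))
print(T["pixels"][185,378],S["pixels"][131,343],S["pixels"][110,350])
E
```

```text
130 [[372.625 172.375]
 [385.125 177.125]
 [381.625 193.375]
 [369.125 190.625]] 259.46875 [[341.625 120.875]
 [354.125 133.875]
 [345.875 140.375]
 [333.125 128.125]] 223.03125
150 [[373.875 174.125]
 [384.875 177.625]
 [381.125 193.125]
 [369.625 190.625]] 233.90625 [[341.375 121.125]
 [353.875 133.625]
 [345.375 140.375]
 [333.375 128.125]] 214.1875
165 [[373.375 175.125]
 [384.625 178.125]
 [381.125 192.875]
 [369.875 190.375]] 213.5 [[341.625 121.125]
 [353.625 133.625]
 [345.625 140.125]
 [333.625 128.125]] 206.21875
[[ 0.6637 -0.1713  0.2002]
 [ 0.662  -0.2144  0.2121]
 [ 0.5997 -0.206   0.2025]
 [ 0.6082 -0.1639  0.1875]] [0.0099 0.0049 0.0019 0.0022] [np.float64(0.04475186398312779), np.float64(0.06358498320703593), np.float64(0.045534033443790305), np.float64(0.05739421322230224)]
[[0.7961 0.3367 0.035 ]
 [0.7939 0.1465 0.035 ]
 [0.5357 0.1625 0.035 ]
 [0.5485 0.3477 0.035 ]]
[[0.7839 0.3324 0.035 ]
 [0.7625 0.1522 0.035 ]
 [0.5379 0.1797 0.035 ]
 [0.5508 0.3493 0.035 ]]
[182 199 213] [227 234 243] [ 87 155 237]
```

```bash
python3 - <<'E'
from h import *
from plant import viewer
T=viewer.grab_frame("top");S=viewer.grab_frame("side");np.set_printoptions(precision=4,suppress=True)
hi,lo=.2343,.2102
print("side muz-barrel,muz-batt",plane(S,[(333,129.8),(341,120.5)],hi)[:,:2],"back barrel,batt",plane(S,[(345,140.7),(354.2,132.2)],lo)[:,:2])
print("top back barrel,batt",plane(T,[(369.6,191.2),(382.3,193.8)],lo)[:,:2],"muz?",plane(T,[(373,174.5),(385,177.3)],hi)[:,:2])
# battery top upper corners in both views
t=[(393.5,175.5),(404.8,178.5),(400.5,200.3)];s=[(353.5,109.5),(368.5,124.5),(359,135.5)]
print("batt",plane(T,t,.235))
# yellow-free lines: barrel axis in top: midpoints of black bands
print("barrel axis mids",plane(T,[(358.5,156),(352,189)],.205))
# both views zoomed 8x with value profile
for n,f,(x,y,w,h) in(("T",T,(362,166,50,38)),("S",S,(326,105,50,42))):
    cv2.imwrite(f"pics/z1{n}.png",cv2.resize(f["pixels"][y:y+h,x:x+w],None,fx=8,fy=8,interpolation=cv2.INTER_NEAREST))
a=cv2.imread("pics/z1T.png");b=cv2.imread("pics/z1S.png");h=max(len(a),len(b))
cv2.imwrite("pics/z1.png",np.hstack([cv2.copyMakeBorder(i,0,h-len(i),0,0,0) for i in(a,b)]))
E
```

```text
side muz-barrel,muz-batt [[ 0.6421 -0.143 ]
 [ 0.6452 -0.194 ]] back barrel,batt [[ 0.5984 -0.1444]
 [ 0.595  -0.1938]]
top back barrel,batt [[ 0.6044 -0.1603]
 [ 0.5978 -0.2028]] muz? [[ 0.6565 -0.1671]
 [ 0.649  -0.207 ]]
batt [[ 0.6565 -0.2348  0.235 ]
 [ 0.6482 -0.2723  0.235 ]
 [ 0.5743 -0.2591  0.235 ]]
barrel axis mids [[ 0.7262 -0.1195  0.205 ]
 [ 0.6099 -0.1016  0.205 ]]
```

View pics/z1.png

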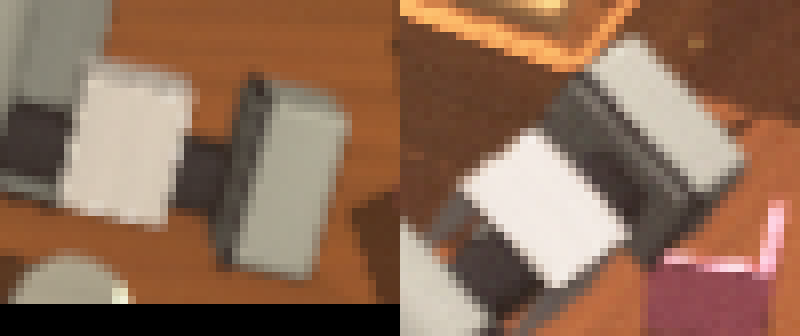

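Both zooms show the web as a clean bright quad, with the muzzle-side leg as a dimmer strip above it in the top view. The web corners are at (372.1,175.2), (385.2,177.4), (382.1,194) and (368.8,191.5) in the top view, and (333.2,127.6), (341.8,120.8), (354.2,133.9) and (344.9,140.8) in the side view.

```bash
python3 - <<'E'
from h import *
from plant import viewer
T=viewer.grab_frame("top");S=viewer.grab_frame("side");np.set_printoptions(precision=4,suppress=True)
t=[(372.1,175.25),(385.25,177.4),(382.1,194),(368.75,191.5)];s=[(333.25,127.6),(341.75,120.75),(354.25,133.9),(344.9,140.75)]
P,G=tri(T,t,S,s);print(P,G,"c",P.mean(0));print([np.linalg.norm(P[i]-P[(i+1)%4]) for i in range(4)])
y=P[0]+P[3]-P[1]-P[2];x=P[0]+P[1]-P[2]-P[3];print("yaw y",np.degrees(np.arctan2(-y[0],y[1])),"yaw x",np.degrees(np.arctan2(x[1],x[0])),"slope",np.degrees(np.arctan2(x[2],np.hypot(*x[:2]))),"ylev",np.degrees(np.arctan2(y[2],np.hypot(*y[:2]))))
# battery upper face: bright quad corners
off=np.array([362,166])-.5;tb=np.array([(268,105),(345,122),(312,277),(232,265)])/8+off
sb=np.array([(585-400,72),(632-400,35),(747-400,158),(700-400,195)])/8+np.array([326,105])-.5
B,G=tri(T,tb,S,sb);print("batt",B,G,B.mean(0),[np.linalg.norm(B[i]-B[(i+1)%4]) for i in range(4)])
y=B[0]+B[3]-B[1]-B[2];x=B[0]+B[1]-B[2]-B[3];print("yaw y",np.degrees(np.arctan2(-y[0],y[1])),"yaw x",np.degrees(np.arctan2(x[1],x[0])),"slope",np.degrees(np.arctan2(x[2],np.hypot(*x[:2]))))
E
```

```text
[[ 0.6567 -0.1662  0.2198]
 [ 0.6523 -0.2103  0.2188]
 [ 0.6005 -0.2049  0.1924]
 [ 0.6068 -0.1591  0.1944]] [0.0013 0.0004 0.0004 0.0006] c [ 0.6291 -0.1851  0.2064]
[np.float64(0.04431443540158051), np.float64(0.05838000572102767), np.float64(0.04621744776618702), np.float64(0.0564435275902293)]
yaw y -6.791920373513549 yaw x -7.011647903344314 slope 26.8487977479449 ylev 1.9325490249186197
batt [[ 0.6466 -0.2411  0.2301]
 [ 0.6423 -0.2727  0.2295]
 [ 0.582  -0.2662  0.1976]
 [ 0.5846 -0.2319  0.2015]] [0.0015 0.0008 0.0002 0.    ] [ 0.6139 -0.253   0.2147] [np.float64(0.03196841804030041), np.float64(0.06845396236431667), np.float64(0.03453362035146971), np.float64(0.0689492958562559)]
yaw y -5.911510292009123 yaw x -7.3241493067738475 slope 26.149249388096887
```

```bash
python3 - <<'E'
from h import *
from plant import viewer,env
T=viewer.grab_frame("top");S=viewer.grab_frame("side");np.set_printoptions(precision=4,suppress=True)
P,G=tri(T,[(370.3,204.7)],S,[(351.9,172.1)]);print("tin top",P,G)
# stand foot washers (4 in top, 3 in side)
t=np.array([(78,148),(205,173),(47,297)])/4+[324.6,104.6]
print("washers on z~.01 top",plane(T,t,.01)[:,:2]);s=np.array([(222,339),(132,413),(8,328)])/4+[274.6,84.6];print(plane(S,s,.01)[:,:2])
def tray(f,box,name):
    x,y,w,h=box;c=f["pixels"][y:y+h,x:x+w];hsv=cv2.cvtColor(c,cv2.COLOR_BGR2HSV)
    m=(hsv[...,1]<90).astype(np.uint8);m=cv2.morphologyEx(m,cv2.MORPH_CLOSE,np.ones((5,5)))
    k=max(cv2.findContours(m,0,1)[0],key=cv2.contourArea);k=cv2.convexHull(k);e=1
    while len(a:=cv2.approxPolyDP(k,e,True))>4:e+=.25
    a=a[:,0]+[x,y];print(name,a.tolist(),plane(f,a,.035)[:,:2],plane(f,a,.035)[:,:2].mean(0))
tray(T,(215,130,85,95),"T");tray(S,(195,205,115,100),"S")
E
```

```text
tin top [[ 0.5881 -0.1841  0.0395]] [0.0011]
washers on z~.01 top [[ 0.8398 -0.0775]
 [ 0.8207 -0.2028]
 [ 0.688  -0.0538]]
[[ 0.6727 -0.1771]
 [ 0.6891 -0.0607]
 [ 0.8411 -0.0815]]
T [[241, 145], [286, 152], [275, 212], [228, 204]] [[0.7969 0.3212]
 [0.7779 0.1454]
 [0.5428 0.1705]
 [0.5637 0.3492]] [0.6703 0.2466]
S [[247, 212], [301, 252], [260, 300], [204, 248]] [[0.7785 0.1483]
 [0.5464 0.173 ]
 [0.5497 0.3592]
 [0.7964 0.3239]] [0.6678 0.2511]
```

Two-view triangulation gives a web of 57 x 46 mm, slope about 26° and yaw -7°, centred at (0.629,-0.185,0.206). So the grip origin is at about (0.637,-0.186,0.189). The tin top check (0.0395 against 0.036) confirms the calibration. The tray is centred at (0.669,0.249) with yaw -6°.

Plan: close the vertical tool along the handle's y on the channel's back leg and web edge (stand x about -34 mm), clear of the handle, with the claw about 54 mm open.

```bash
cat >>h.py <<'E'
def go(p,yaw=None):
    from plant import env
    s=env.read_state();q=R.from_euler("xyz",s["eef_rot"],degrees=True);d=q.inv().apply(np.array(p)-s["tool_pos"])/.6
    y=s["eef_rot"][2];t=0 if yaw is None else -((yaw-y+180)%360-180)/180
    print("dx dy dz",d.round(4),"turn",round(t,4),"| t",round(s["time_s"],2),s["tool_pos"].round(4),s["eef_rot"].round(2),"F",s["contact_force"].round(2),"w",round(s["gripper_width"],3),"ff",round(s["finger_force"],2))
E
python3 -c "
from h import *;go([.603,-.182,.33],-7)"
```

```text
dx dy dz [ 0.9137 -0.5663 -0.1362] turn 0.1095 | t 0.5 [ 0.143  -0.6341  0.2482] [-180.     -0.     12.71] F [ 0.09  0.3  -0.78] w 1.0 ff 0.0
```

Emit:
arm_command(motion=[{"dx": 0, "dy": 0, "dz": -0.136, "turn": 0, "claw": 0.27}, {"dx": 0, "dy": 0, "dz": -0.136, "turn": 0, "claw": 0.27}, {"dx": 0, "dy": 0, "dz": -0.136, "turn": 0, "claw": 0.27}, {"dx": 0.914, "dy": -0.566, "dz": -0.136, "turn": 0.1095, "claw": 0.27}, {"dx": 0.914, "dy": -0.566, "dz": -0.136, "turn": 0.1095, "claw": 0.27}, {"dx": 0.914, "dy": -0.566, "dz": -0.136, "turn": 0.1095, "claw": 0.27}, {"dx": 0.914, "dy": -0.566, "dz": -0.136, "turn": 0.1095, "claw": 0.27}, {"dx": 0.914, "dy": -0.566, "dz": -0.136, "turn": 0.1095, "claw": 0.27}, {"dx": 0.914, "dy": -0.566, "dz": -0.136, "turn": 0.1095, "claw": 0.27}, {"dx": 0.914, "dy": -0.566, "dz": -0.136, "turn": 0.1095, "claw": 0.27}, {"dx": 0.914, "dy": -0.566, "dz": -0.136, "turn": 0.1095, "claw": 0.27}, {"dx": 0.914, "dy": -0.566, "dz": -0.136, "turn": 0.1095, "claw": 0.27}, {"dx": 0.914, "dy": -0.566, "dz": -0.136, "turn": 0.1095, "claw": 0.27}, {"dx": 0.914, "dy": -0.566, "dz": -0.136, "turn": 0.1095, "claw": 0.27}, {"dx": 0.914, "dy": -0.566, "dz": -0.136, "turn": 0.1095, "claw": 0.27}, {"dx": 0.914, "dy": -0.566, "dz": -0.136, "turn": 0.1095, "claw": 0.27}, {"dx": 0.914, "dy": -0.566, "dz": -0.136, "turn": 0.1095, "claw": 0.27}, {"dx": 0.914, "dy": -0.566, "dz": -0.136, "turn": 0.1095, "claw": 0.27}, {"dx": 0.914, "dy": -0.566, "dz": -0.136, "turn": 0.1095, "claw": 0.27}, {"dx": 0.914, "dy": -0.566, "dz": -0.136, "turn": 0.1095, "claw": 0.27}], force=40)

```text
time_s: 2.17
tool_pos: [0.6075, -0.1735, 0.3298]
eef_rot: [-179.7, -0.2, -6.3]
contact_force: [0.4, 0.7, -0.4]
gripper_width: 0.634
finger_force: 0.0
```

```bash
python3 -c "
from h import *;from plant import viewer
for _ in range(6): viewer.grab_frame('side')
go([.603,-.182,.235],-7)"
```

```text
dx dy dz [ 0.0009 -0.005   0.1583] turn -0.0013 | t 2.47 [ 0.6021 -0.1848  0.33  ] [ 1.7992e+02  1.0000e-02 -7.2300e+00] F [-0.4   0.27  0.57] w 0.639 ff 0.0
```

Emit:
arm_command(motion=[{"dx": 0, "dy": 0, "dz": 0.08, "turn": 0, "claw": 0.27}, {"dx": 0, "dy": 0, "dz": 0.158, "turn": 0, "claw": 0.27}, {"dx": 0, "dy": 0, "dz": 0.158, "turn": 0, "claw": 0.27}, {"dx": 0, "dy": 0, "dz": 0.158, "turn": 0, "claw": 0.27}, {"dx": 0, "dy": 0, "dz": 0.158, "turn": 0, "claw": 0.27}, {"dx": 0, "dy": 0, "dz": 0.158, "turn": 0, "claw": 0.27}, {"dx": 0, "dy": 0, "dz": 0.158, "turn": 0, "claw": 0.27}])

```text
time_s: 3.05
tool_pos: [0.6053, -0.1827, 0.2385]
eef_rot: [180.0, -0.3, -7.0]
contact_force: [0.8, 0.1, 0.9]
gripper_width: 0.633
finger_force: 0.0
```

```bash
python3 -c "
from h import *;from plant import viewer
I=[]
for n,(x,y,w,h) in (('side',(310,85,80,75)),('top',(340,145,80,75))):
    I.append(cv2.resize(viewer.grab_frame(n)['pixels'][y:y+h,x:x+w],None,fx=5,fy=5,interpolation=cv2.INTER_CUBIC))
cv2.imwrite('pics/a1.png',np.hstack(I))
go([.603,-.182,.187],-7)"
```

```text
dx dy dz [-0.0035 -0.0005  0.0847] turn -0.0 | t 3.15 [ 0.6048 -0.1825  0.2378] [179.96  -0.27  -7.  ] F [-0.59  0.35 -0.14] w 0.635 ff 0.0
```

View pics/a1.png

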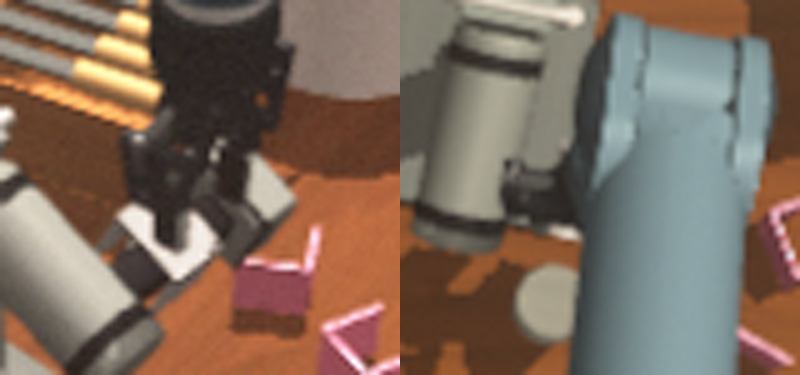

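The side crop shows the barrel-side finger, its tip at about side pixel (344,133), in front of the web. The other finger is near the battery. I'll check that against the predicted projection.

```bash
python3 -c "
from h import *;from plant import viewer
f=viewer.grab_frame('side')
Rm=R.from_euler('xyz',f['attitude'],degrees=True)
def pr(p):
    c=Rm.inv().apply(np.array(p)-f['origin']);return (c[0]/c[2]*f['fx']+f['cx'],c[1]/c[2]*f['fy']+f['cy'])
ey=np.array([.122,.9925,0])
for z in (.22,.226): 
    for y in (27,34,41): print(z,y,pr(np.array([.6045,-.1825,z])+ey*y/1000))
    print(-34,pr(np.array([.6045,-.1825,z])-ey*.034))
go([.603,-.182,.187],-7)"
```

```text
0.22 27 (np.float64(344.4653565886664), np.float64(135.13003794894726))
0.22 34 (np.float64(343.0376571883591), np.float64(136.28798258419997))
0.22 41 (np.float64(341.60232775750217), np.float64(137.45211560402436))
-34 (np.float64(356.59277317061714), np.float64(125.29401996958666))
0.226 27 (np.float64(344.53666473235876), np.float64(133.66028782571829))
0.226 34 (np.float64(343.10384769583555), np.float64(134.81860637870886))
0.226 41 (np.float64(341.66334473111823), np.float64(135.9831383930119))
-34 (np.float64(356.70641057104154), np.float64(123.82201676193198))
dx dy dz [-0.0028 -0.0003  0.0838] turn 0.0 | t 3.2 [ 0.6045 -0.1823  0.2373] [179.97  -0.21  -7.  ] F [-0.59  0.06 -0.48] w 0.638 ff 0.0
```

Emit:
arm_command(motion=[{"dx": -0.001, "dy": 0, "dz": 0.02, "turn": 0, "claw": 0.27}, {"dx": -0.001, "dy": 0, "dz": 0.03, "turn": 0, "claw": 0.27}, {"dx": -0.001, "dy": 0, "dz": 0.04, "turn": 0, "claw": 0.27}, {"dx": -0.001, "dy": 0, "dz": 0.04, "turn": 0, "claw": 0.27}, {"dx": -0.001, "dy": 0, "dz": 0.04, "turn": 0, "claw": 0.27}])

```text
time_s: 3.62
tool_pos: [0.6023, -0.1819, 0.2102]
eef_rot: [-180.0, 0.1, -7.0]
contact_force: [-0.5, -0.4, -0.1]
gripper_width: 0.635
finger_force: 0.0
```

Emit:
arm_command(motion=[{"dx": 0, "dy": 0, "dz": 0.01, "turn": 0, "claw": 0.27}, {"dx": 0, "dy": 0, "dz": 0.02, "turn": 0, "claw": 0.27}, {"dx": 0, "dy": 0, "dz": 0.02, "turn": 0, "claw": 0.27}, {"dx": 0, "dy": 0, "dz": 0.02, "turn": 0, "claw": 0.27}])

```text
time_s: 3.95
tool_pos: [0.6031, -0.1821, 0.2087]
eef_rot: [179.8, -0.1, -7.0]
contact_force: [-16.9, 4.4, 33.4]
gripper_width: 0.64
finger_force: 18.9
```

Emit:
arm_command(motion=[{"dx": 0, "dy": 0, "dz": 0.01, "turn": 0, "claw": 0.27}, {"dx": 0, "dy": 0, "dz": 0.02, "turn": 0, "claw": 0.27}, {"dx": 0, "dy": 0, "dz": 0.02, "turn": 0, "claw": 0.27}, {"dx": 0, "dy": 0, "dz": 0.02, "turn": 0, "claw": 0.27}, {"dx": 0, "dy": 0, "dz": 0.02, "turn": 0, "claw": 0.27}])

```text
time_s: 4.37
tool_pos: [0.6033, -0.1822, 0.208]
eef_rot: [179.7, -0.1, -7.1]
contact_force: [-34.3, 10.1, 73.9]
gripper_width: 0.63
finger_force: 40.7
```

Emit:
arm_command(motion=[{"dz": -0.03, "claw": 0.27}, {"dz": -0.05, "claw": 0.27}, {"dz": -0.05, "claw": 0.27}, {"dz": -0.05, "claw": 0.27}, {"dz": -0.05, "claw": 0.27}])

```text
invalid input at $.motion[0]: expected keys claw, dx, dy, dz, turn
```

```bash
python3 -c "
from h import *;from plant import viewer
f=viewer.grab_frame('side');g=f['pixels'][85:160,310:390];np.save('/tmp/x.npy',g)
cv2.imwrite('pics/a2.png',cv2.resize(g,None,fx=8,fy=8,interpolation=cv2.INTER_CUBIC))
go([.603,-.182,.187],-7)"
```

```text
dx dy dz [-0.0006 -0.0004  0.035 ] turn -0.0005 | t 4.42 [ 0.6033 -0.1822  0.208 ] [ 1.7969e+02 -1.2000e-01 -7.1000e+00] F [-34.83   9.19  72.62] w 0.635 ff 40.67
```

View pics/a2.png

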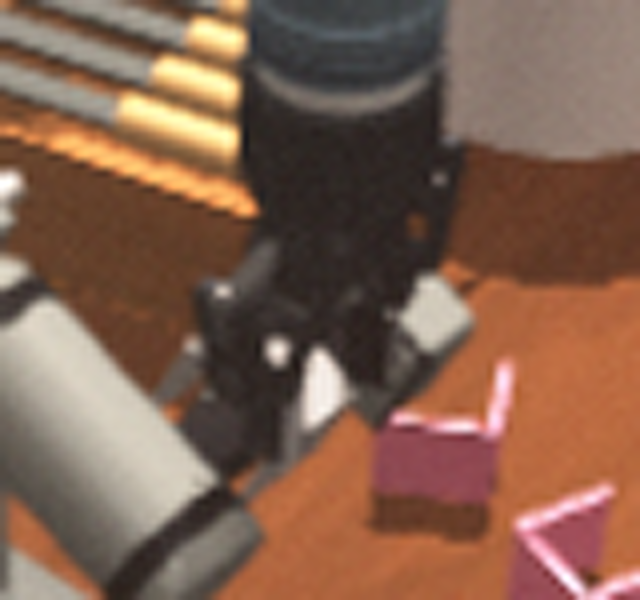

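The crop shows the barrel-side finger resting on the handle's upper face beside the channel, tip at about side pixel (343,143). The web is still in place. I'll back off.

Emit:
arm_command(motion=[{"dx": 0, "dy": 0, "turn": 0, "dz": -0.03, "claw": 0.27}, {"dx": 0, "dy": 0, "turn": 0, "dz": -0.05, "claw": 0.27}, {"dx": 0, "dy": 0, "turn": 0, "dz": -0.06, "claw": 0.27}, {"dx": 0, "dy": 0, "turn": 0, "dz": -0.06, "claw": 0.27}, {"dx": 0, "dy": 0, "turn": 0, "dz": -0.06, "claw": 0.27}])

```text
time_s: 4.83
tool_pos: [0.602, -0.182, 0.2213]
eef_rot: [-180.0, 0.1, -7.0]
contact_force: [-0.1, 0.2, 0.7]
gripper_width: 0.634
finger_force: 0.0
```

```bash
python3 -c "
from h import *;from plant import viewer
f=viewer.grab_frame('side')
np.set_printoptions(suppress=True,precision=2)
print(viewer.grab_frame('side')['pixels'][118:146:2,328:360:2].min(2))
go([.596,-.182,.187],-7)"
```

```text
[[ 39  44  43  40  55 108  71  52  41  37  33  40  36 116  32  34]
 [ 43  43  41  37  41  59  46  38  44  57  50  37  50  38  35  37]
 [ 42  42  40  40  35  49  37  38  40  45  41  38  51  43  31  30]
 [ 46  40  41  37  35  47  33  36 130  93  41  35  51  40  31  30]
 [ 43  41  41  81  51  33  30  39 162 142  36  50  46  33  31  30]
 [ 41  39  61 198  93  46  42  34  40  38  70 102  52  38  32  31]
 [ 39  45  77  79 164  49  43  36  38  37 139 227  77  41  40  47]
 [ 44  65  86  61  74 203 106  34  34  54 156 228 211  37  62  68]
 [ 98  80  57  51  85  64 200  38  38  81 183 229 218  96  65  62]
 [184 104  52  54  58  58  75  41  31  78 187 228  94  67  62  51]
 [190 183  81  61  53  54  55  39  39  85 126  86  65  66  53  66]
 [192 189 168  67  56  55  44  34  83  94  80  62  65  66  72  73]
 [191 191 188 154  59  41  31  52  87  81  69  64  64  63  73  75]
 [182 190 188 187 139  39  52  82  79  67  62  66  65  64  67  72]]
dx dy dz [-0.01  0.    0.06] turn -0.0 | t 4.93 [ 0.6  -0.18  0.22] [-179.95    0.25   -7.  ] F [ 0.18  0.01 -0.05] w 0.637 ff 0.0
```

Emit:
arm_command(motion=[{"dx": -0.007, "dy": 0, "turn": 0, "dz": 0.01, "claw": 0.27}, {"dx": -0.007, "dy": 0, "turn": 0, "dz": 0.02, "claw": 0.27}, {"dx": -0.007, "dy": 0, "turn": 0, "dz": 0.033, "claw": 0.27}, {"dx": -0.007, "dy": 0, "turn": 0, "dz": 0.033, "claw": 0.27}, {"dx": -0.007, "dy": 0, "turn": 0, "dz": 0.033, "claw": 0.27}])

```text
time_s: 5.35
tool_pos: [0.5972, -0.1813, 0.2014]
eef_rot: [-180.0, 0.2, -7.0]
contact_force: [-2.4, -0.0, -1.3]
gripper_width: 0.635
finger_force: 0.8
```

Emit:
arm_command(motion=[{"dx": -0.001, "dy": 0, "turn": 0, "dz": 0.008, "claw": 0.27}, {"dx": -0.001, "dy": 0, "turn": 0, "dz": 0.012, "claw": 0.27}, {"dx": -0.001, "dy": 0, "turn": 0, "dz": 0.012, "claw": 0.27}, {"dx": -0.001, "dy": 0, "turn": 0, "dz": 0.012, "claw": 0.27}])

```text
time_s: 5.68
tool_pos: [0.5972, -0.1814, 0.1953]
eef_rot: [-180.0, 0.1, -7.0]
contact_force: [-1.7, -0.3, -0.7]
gripper_width: 0.638
finger_force: 1.0
```

Emit:
arm_command(motion=[{"dx": -0.002, "dy": 0, "turn": 0, "dz": 0.008, "claw": 0.27}, {"dx": -0.002, "dy": 0, "turn": 0, "dz": 0.014, "claw": 0.27}, {"dx": -0.002, "dy": 0, "turn": 0, "dz": 0.014, "claw": 0.27}, {"dx": -0.002, "dy": 0, "turn": 0, "dz": 0.014, "claw": 0.27}])

```text
time_s: 6.02
tool_pos: [0.597, -0.1811, 0.1874]
eef_rot: [-180.0, -0.0, -7.0]
contact_force: [-0.3, -0.6, 0.0]
gripper_width: 0.634
finger_force: 0.4
```

Emit:
arm_command(motion=[{"dx": 0, "dy": 0, "turn": 0, "dz": 0, "claw": 0.1}, {"dx": 0, "dy": 0, "turn": 0, "dz": 0, "claw": 0.08}, {"dx": 0, "dy": 0, "turn": 0, "dz": 0, "claw": 0.06}, {"dx": 0, "dy": 0, "turn": 0, "dz": 0, "claw": 0.04}], force=20)

```text
time_s: 6.35
tool_pos: [0.5971, -0.1812, 0.188]
eef_rot: [-180.0, -0.1, -7.0]
contact_force: [-1.0, -0.6, 0.0]
gripper_width: 0.532
finger_force: 20.4
```

Emit:
arm_command(motion=[{"dx": 0, "dy": 0, "turn": 0, "dz": 0, "claw": -0.2}, {"dx": 0, "dy": 0, "turn": 0, "dz": 0, "claw": -0.2}, {"dx": 0, "dy": 0, "turn": 0, "dz": 0, "claw": -0.2}], force=50)

```text
time_s: 6.6
tool_pos: [0.5971, -0.1812, 0.1882]
eef_rot: [-180.0, -0.1, -7.0]
contact_force: [-0.3, 0.7, 1.4]
gripper_width: 0.515
finger_force: 50.7
```

Emit:
arm_command(motion=[{"dx": -0.0014, "dy": 0, "turn": 0, "dz": -0.003, "claw": -0.2}, {"dx": -0.0028, "dy": 0, "turn": 0, "dz": -0.006, "claw": -0.2}, {"dx": -0.0042, "dy": 0, "turn": 0, "dz": -0.009, "claw": -0.2}, {"dx": -0.0042, "dy": 0, "turn": 0, "dz": -0.009, "claw": -0.2}, {"dx": -0.0042, "dy": 0, "turn": 0, "dz": -0.009, "claw": -0.2}])

```text
time_s: 7.02
tool_pos: [0.5937, -0.1811, 0.1927]
eef_rot: [180.0, 0.0, -7.0]
contact_force: [0.2, 0.6, -3.1]
gripper_width: 0.519
finger_force: 51.4
```

Emit:
arm_command(motion=[{"dx": -0.0014, "dy": 0, "turn": 0, "dz": -0.003, "claw": -0.2}, {"dx": -0.0028, "dy": 0, "turn": 0, "dz": -0.006, "claw": -0.2}, {"dx": -0.0042, "dy": 0, "turn": 0, "dz": -0.009, "claw": -0.2}, {"dx": -0.0056, "dy": 0, "turn": 0, "dz": -0.012, "claw": -0.2}, {"dx": -0.007, "dy": 0, "turn": 0, "dz": -0.015, "claw": -0.2}, {"dx": -0.007, "dy": 0, "turn": 0, "dz": -0.015, "claw": -0.2}, {"dx": -0.007, "dy": 0, "turn": 0, "dz": -0.015, "claw": -0.2}])

```text
time_s: 7.6
tool_pos: [0.5901, -0.1806, 0.2024]
eef_rot: [180.0, -0.0, -7.0]
contact_force: [0.6, 0.2, -2.5]
gripper_width: 0.516
finger_force: 51.4
```

Emit:
arm_command(motion=[{"dx": -0.0014, "dy": 0, "turn": 0, "dz": -0.003, "claw": -0.2}, {"dx": -0.0028, "dy": 0, "turn": 0, "dz": -0.006, "claw": -0.2}, {"dx": -0.0056, "dy": 0, "turn": 0, "dz": -0.012, "claw": -0.2}, {"dx": -0.0084, "dy": 0, "turn": 0, "dz": -0.018, "claw": -0.2}, {"dx": -0.0112, "dy": 0, "turn": 0, "dz": -0.024, "claw": -0.2}, {"dx": -0.014, "dy": 0, "turn": 0, "dz": -0.03, "claw": -0.2}, {"dx": -0.014, "dy": 0, "turn": 0, "dz": -0.03, "claw": -0.2}, {"dx": -0.014, "dy": 0, "turn": 0, "dz": -0.03, "claw": -0.2}])

```text
time_s: 8.27
tool_pos: [0.5819, -0.1796, 0.2207]
eef_rot: [180.0, -0.1, -7.0]
contact_force: [0.0, -1.0, -3.4]
gripper_width: 0.514
finger_force: 51.4
```

```bash
python3 -c "
from h import *;from plant import viewer
f=viewer.grab_frame('side');g=f['pixels'][85:160,310:390]
cv2.imwrite('pics/a3.png',cv2.resize(g,None,fx=8,fy=8,interpolation=cv2.INTER_CUBIC))
go([.596,-.182,.187],-7)"
```

```text
dx dy dz [0.0241 0.0011 0.0555] turn -0.0 | t 8.32 [ 0.5817 -0.1796  0.2203] [ 1.7999e+02 -2.0000e-02 -7.0000e+00] F [-0.59  0.11 -3.18] w 0.517 ff 51.36
```

View pics/a3.png

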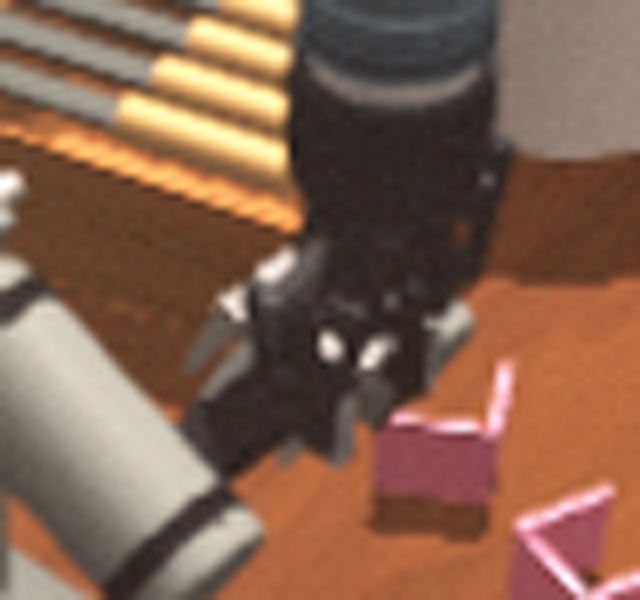

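The channel is held and rising along the slant. Its muzzle leg is at crop (205,340), its back leg at (340,440), and the trigger is appearing below. The contact force is just its weight, so I'll keep going along the slant until it is clear.

Emit:
arm_command(motion=[{"dx": -0.0014, "dy": 0, "turn": 0, "dz": -0.003, "claw": -0.2}, {"dx": -0.0028, "dy": 0, "turn": 0, "dz": -0.006, "claw": -0.2}, {"dx": -0.0056, "dy": 0, "turn": 0, "dz": -0.012, "claw": -0.2}, {"dx": -0.0084, "dy": 0, "turn": 0, "dz": -0.018, "claw": -0.2}, {"dx": -0.0112, "dy": 0, "turn": 0, "dz": -0.024, "claw": -0.2}, {"dx": -0.014, "dy": 0, "turn": 0, "dz": -0.03, "claw": -0.2}, {"dx": -0.0168, "dy": 0, "turn": 0, "dz": -0.036, "claw": -0.2}, {"dx": -0.0196, "dy": 0, "turn": 0, "dz": -0.042, "claw": -0.2}, {"dx": -0.0224, "dy": 0, "turn": 0, "dz": -0.048, "claw": -0.2}, {"dx": -0.028, "dy": 0, "turn": 0, "dz": -0.06, "claw": -0.2}, {"dx": -0.028, "dy": 0, "turn": 0, "dz": -0.08, "claw": -0.2}, {"dx": -0.028, "dy": 0, "turn": 0, "dz": -0.1, "claw": -0.2}, {"dx": -0.028, "dy": 0, "turn": 0, "dz": -0.12, "claw": -0.2}, {"dx": -0.028, "dy": 0, "turn": 0, "dz": -0.12, "claw": -0.2}])

```text
time_s: 9.48
tool_pos: [0.5675, -0.1779, 0.2968]
eef_rot: [179.9, -0.5, -7.0]
contact_force: [0.0, 0.1, -1.9]
gripper_width: 0.521
finger_force: 51.4
```

```bash
python3 -c "
from h import *;from plant import viewer
I=[]
for n,(x,y,w,h) in (('side',(310,65,80,75)),('top',(340,145,80,75))):
    I.append(cv2.resize(viewer.grab_frame(n)['pixels'][y:y+h,x:x+w],None,fx=5,fy=5,interpolation=cv2.INTER_CUBIC))
cv2.imwrite('pics/a4.png',np.hstack(I))
go([.61,.255,.292],-7)"
```

```text
dx dy dz [-0.0148 -0.7245  0.0023] turn 0.0 | t 9.58 [ 0.5659 -0.1775  0.2936] [ 1.7997e+02 -1.7000e-01 -6.9900e+00] F [ 0.55  0.8  -2.86] w 0.518 ff 51.39
```

View pics/a4.png

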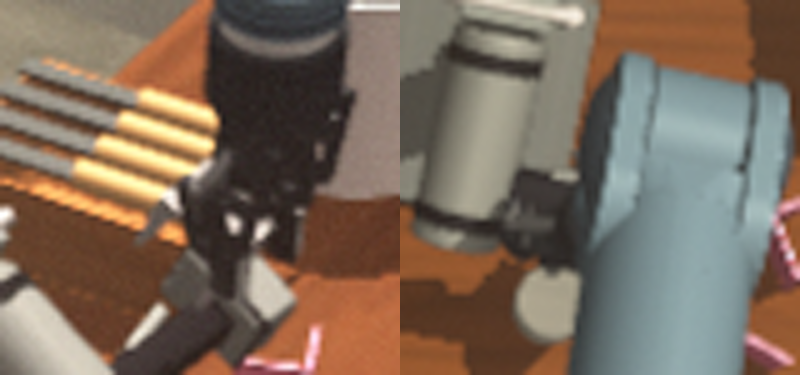

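The channel is clear of the drill, with the exposed trigger at crop (150,325), and it keeps its 25° tilt in the grip. The back foot is the lowest point, about 39 mm under the TCP. Next I'll carry it to the tray.

```bash
python3 -c "
from h import *
go([.597,.257,.292],-7)"
```

```text
dx dy dz [-0.0367 -0.7252  0.0023] turn 0.0 | t 9.58 [ 0.5659 -0.1775  0.2936] [ 1.7997e+02 -1.7000e-01 -6.9900e+00] F [ 0.55  0.8  -2.86] w 0.518 ff 51.39
```

Emit:
arm_command(motion=[{"dx": 0, "dy": 0, "turn": 0, "dz": -0.03, "claw": -0.2}, {"dx": 0, "dy": -0.01, "turn": 0, "dz": -0.05, "claw": -0.2}, {"dx": 0, "dy": -0.03, "turn": 0, "dz": -0.06, "claw": -0.2}, {"dx": -0.004, "dy": -0.06, "turn": 0, "dz": -0.06, "claw": -0.2}, {"dx": -0.007, "dy": -0.1, "turn": 0, "dz": -0.06, "claw": -0.2}, {"dx": -0.01, "dy": -0.15, "turn": 0, "dz": -0.06, "claw": -0.2}, {"dx": -0.013, "dy": -0.2, "turn": 0, "dz": -0.06, "claw": -0.2}, {"dx": -0.016, "dy": -0.25, "turn": 0, "dz": -0.06, "claw": -0.2}, {"dx": -0.019, "dy": -0.3, "turn": 0, "dz": -0.06, "claw": -0.2}, {"dx": -0.022, "dy": -0.35, "turn": 0, "dz": -0.06, "claw": -0.2}, {"dx": -0.025, "dy": -0.4, "turn": 0, "dz": -0.06, "claw": -0.2}, {"dx": -0.028, "dy": -0.45, "turn": 0, "dz": -0.06, "claw": -0.2}, {"dx": -0.03, "dy": -0.5, "turn": 0, "dz": -0.05, "claw": -0.2}, {"dx": -0.032, "dy": -0.55, "turn": 0, "dz": -0.03, "claw": -0.2}, {"dx": -0.034, "dy": -0.6, "turn": 0, "dz": 0, "claw": -0.2}, {"dx": -0.036, "dy": -0.65, "turn": 0, "dz": 0.03, "claw": -0.2}, {"dx": -0.037, "dy": -0.69, "turn": 0, "dz": 0.06, "claw": -0.2}, {"dx": -0.037, "dy": -0.715, "turn": 0, "dz": 0.1, "claw": -0.2}, {"dx": -0.037, "dy": -0.725, "turn": 0, "dz": 0.13, "claw": -0.2}, {"dx": -0.037, "dy": -0.725, "turn": 0, "dz": 0.15, "claw": -0.2}])

```text
time_s: 11.25
tool_pos: [0.593, 0.2616, 0.1995]
eef_rot: [-179.9, 0.3, -6.7]
contact_force: [-0.1, -0.0, -2.6]
gripper_width: 0.52
finger_force: 51.6
```

```bash
python3 -c "
from h import *;from plant import viewer
I=[]
for _ in range(4): viewer.grab_frame('side')
for n,(x,y,w,h) in (('side',(195,180,120,120)),('top',(205,120,120,120))):
    I.append(cv2.resize(viewer.grab_frame(n)['pixels'][y:y+h,x:x+w],None,fx=3.3,fy=3.3,interpolation=cv2.INTER_CUBIC))
cv2.imwrite('pics/a5.png',np.hstack(I))
go([.597,.257,.06],-7)"
```

```text
dx dy dz [-0.0017 -0.0007  0.2401] turn -0.0007 | t 11.55 [0.5975 0.2564 0.2041] [-179.93   -0.18   -7.12] F [ 0.76 -0.76 -2.14] w 0.521 ff 51.64
```

View pics/a5.png

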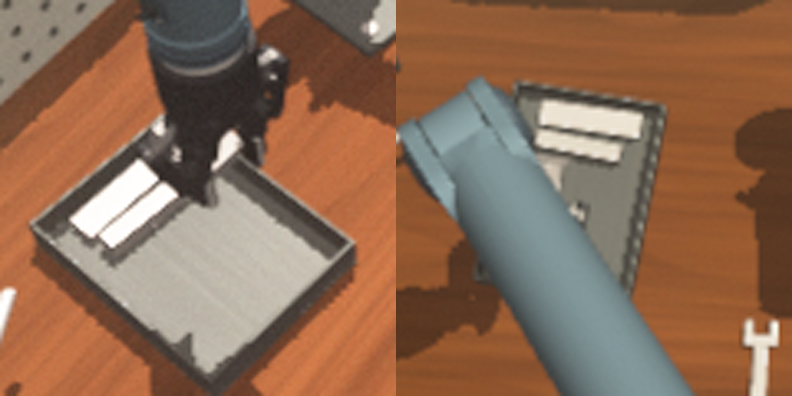

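The side view shows the channel held above the open part of the tray, between the bars and the near wall. The top view is partly hidden by the arm, but agrees. Lowering.

Emit:
arm_command(motion=[{"dx": 0, "dy": 0, "turn": 0, "dz": 0.03, "claw": -0.2}, {"dx": 0, "dy": 0, "turn": 0, "dz": 0.07, "claw": -0.2}, {"dx": 0, "dy": 0, "turn": 0, "dz": 0.11, "claw": -0.2}, {"dx": 0, "dy": 0, "turn": 0, "dz": 0.15, "claw": -0.2}, {"dx": 0, "dy": 0, "turn": 0, "dz": 0.18, "claw": -0.2}, {"dx": 0, "dy": 0, "turn": 0, "dz": 0.21, "claw": -0.2}, {"dx": 0, "dy": 0, "turn": 0, "dz": 0.23, "claw": -0.2}, {"dx": 0, "dy": 0, "turn": 0, "dz": 0.24, "claw": -0.2}, {"dx": 0, "dy": 0, "turn": 0, "dz": 0.24, "claw": -0.2}, {"dx": 0, "dy": 0, "turn": 0, "dz": 0.24, "claw": -0.2}, {"dx": 0, "dy": 0, "turn": 0, "dz": 0.24, "claw": -0.2}])

```text
time_s: 12.47
tool_pos: [0.5974, 0.2577, 0.0599]
eef_rot: [-179.9, -0.2, -7.0]
contact_force: [0.1, 0.0, -2.5]
gripper_width: 0.519
finger_force: 51.6
```

Emit:
arm_command(motion=[{"dx": 0, "dy": 0, "turn": 0, "dz": 0.006, "claw": -0.2}, {"dx": 0, "dy": 0, "turn": 0, "dz": 0.012, "claw": -0.2}, {"dx": 0, "dy": 0, "turn": 0, "dz": 0.018, "claw": -0.2}, {"dx": 0, "dy": 0, "turn": 0, "dz": 0.022, "claw": -0.2}, {"dx": 0, "dy": 0, "turn": 0, "dz": 0.022, "claw": -0.2}])

```text
time_s: 12.88
tool_pos: [0.5953, 0.2566, 0.0439]
eef_rot: [179.9, 0.1, -7.0]
contact_force: [0.3, 0.0, -2.5]
gripper_width: 0.515
finger_force: 51.7
```

Emit:
arm_command(motion=[{"dx": 0, "dy": 0, "turn": 0, "dz": 0, "claw": -0.2}, {"dx": 0, "dy": 0, "turn": 0, "dz": 0.002, "claw": -0.2}, {"dx": 0, "dy": 0, "turn": 0, "dz": 0.002, "claw": -0.2}])

```text
time_s: 13.13
tool_pos: [0.596, 0.2571, 0.0436]
eef_rot: [-180.0, 0.0, -7.0]
contact_force: [-0.8, -0.1, -3.2]
gripper_width: 0.516
finger_force: 51.7
```

Emit:
arm_command(motion=[{"dx": 0, "dy": 0, "turn": 0, "dz": 0.002, "claw": -0.2}, {"dx": 0, "dy": 0, "turn": 0, "dz": 0.004, "claw": -0.2}, {"dx": 0, "dy": 0, "turn": 0, "dz": 0.004, "claw": -0.2}, {"dx": 0, "dy": 0, "turn": 0, "dz": 0.004, "claw": -0.2}])

```text
time_s: 13.47
tool_pos: [0.5962, 0.2572, 0.042]
eef_rot: [-180.0, -0.0, -7.0]
contact_force: [-2.0, -1.5, 2.3]
gripper_width: 0.518
finger_force: 52.0
```

Back foot is on the floor. I'll lower the grip force, then ease open.

Emit:
arm_command(motion=[{"dx": 0, "dy": 0, "turn": 0, "dz": -0.001, "claw": 0.0}, {"dx": 0, "dy": 0, "turn": 0, "dz": -0.001, "claw": 0.02}, {"dx": 0, "dy": 0, "turn": 0, "dz": -0.001, "claw": 0.04}, {"dx": 0, "dy": 0, "turn": 0, "dz": -0.001, "claw": 0.05}, {"dx": 0, "dy": 0, "turn": 0, "dz": -0.001, "claw": 0.055}], force=20)

```text
time_s: 13.88
tool_pos: [0.5961, 0.2572, 0.0419]
eef_rot: [-180.0, -0.0, -7.0]
contact_force: [-1.3, -0.5, 0.8]
gripper_width: 0.526
finger_force: 25.1
```

Emit:
arm_command(motion=[{"dx": 0, "dy": 0, "turn": 0, "dz": 0, "claw": 0.065}, {"dx": 0, "dy": 0, "turn": 0, "dz": 0, "claw": 0.075}, {"dx": 0, "dy": 0, "turn": 0, "dz": 0, "claw": 0.085}, {"dx": 0, "dy": 0, "turn": 0, "dz": 0, "claw": 0.09}, {"dx": 0, "dy": 0, "turn": 0, "dz": 0, "claw": 0.095}, {"dx": 0, "dy": 0, "turn": 0, "dz": 0, "claw": 0.1}])

```text
time_s: 14.38
tool_pos: [0.5961, 0.2572, 0.0421]
eef_rot: [-180.0, -0.0, -7.0]
contact_force: [0.2, 0.7, -0.1]
gripper_width: 0.549
finger_force: 0.0
```

Emit:
arm_command(motion=[{"dx": 0, "dy": 0, "turn": 0, "dz": 0, "claw": 0.2}, {"dx": 0, "dy": 0, "turn": 0, "dz": 0, "claw": 0.35}, {"dx": 0, "dy": 0, "turn": 0, "dz": 0, "claw": 0.35}, {"dx": 0, "dy": 0, "turn": 0, "dz": -0.02, "claw": 0.35}, {"dx": 0, "dy": 0, "turn": 0, "dz": -0.07, "claw": 0.35}, {"dx": 0, "dy": 0, "turn": 0, "dz": -0.13, "claw": 0.35}, {"dx": 0, "dy": 0, "turn": 0, "dz": -0.2, "claw": 0.35}, {"dx": 0, "dy": 0, "turn": 0, "dz": -0.26, "claw": 0.35}, {"dx": 0, "dy": 0.06, "turn": 0, "dz": -0.32, "claw": 0.35}, {"dx": 0, "dy": 0.12, "turn": 0, "dz": -0.38, "claw": 0.35}, {"dx": 0, "dy": 0.18, "turn": 0, "dz": -0.45, "claw": 0.35}, {"dx": 0, "dy": 0.24, "turn": 0, "dz": -0.48, "claw": 0.35}, {"dx": 0, "dy": 0.3, "turn": 0, "dz": -0.48, "claw": 0.35}, {"dx": 0, "dy": 0.3, "turn": 0, "dz": -0.48, "claw": 0.35}])

```text
time_s: 15.55
tool_pos: [0.5752, 0.0728, 0.3344]
eef_rot: [179.9, -0.4, -7.3]
contact_force: [0.9, -2.0, -0.8]
gripper_width: 0.676
finger_force: 0.0
```

```bash
python3 -c "
from h import *;from plant import viewer
F={}
I=[]
for n,(x,y,w,h) in (('side',(195,190,120,120)),('top',(215,135,80,80))):
    F[n]=viewer.grab_frame(n);c=F[n]['pixels'][y:y+h,x:x+w];I.append(cv2.resize(c,(400,400),interpolation=cv2.INTER_CUBIC))
cv2.imwrite('pics/a6.png',np.hstack(I))
go([.637,-.186,.3],83)"
```

```text
dx dy dz [0.1584 0.4121 0.0569] turn -0.5032 | t 15.65 [0.5752 0.0717 0.3329] [179.83  -0.3   -7.57] F [-0.13 -0.05 -0.99] w 0.671 ff 0.0
```

View pics/a6.png

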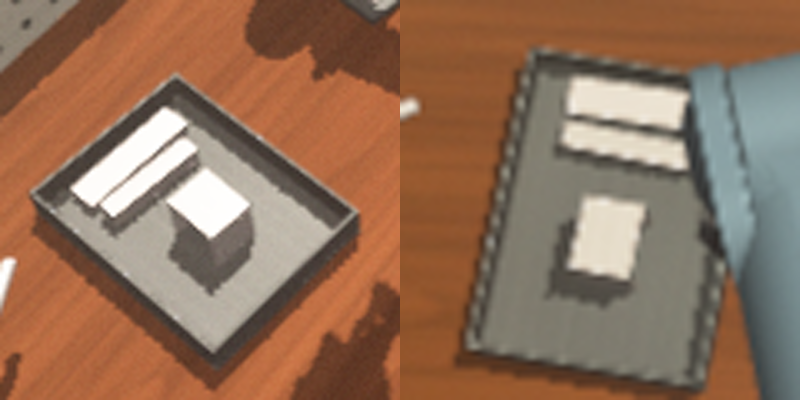

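The channel stands upright on the open floor of the tray, at about (208,203) in the side crop and (605,237) in the top crop, well clear of the bars. I'll use its resting place to check my handle x estimate, then squeeze.

```bash
python3 - <<'E'
from h import *
from plant import viewer
np.set_printoptions(precision=4,suppress=True)
T=viewer.grab_frame("top");S=viewer.grab_frame("side")
for f,b in((T,(215+28,135+36,22,22)),(S,(195+48,190+48,30,25))):
    q,a=quad(f["pixels"],b,150);P=plane(f,q,.054);print(q.tolist(),a,P[:,:2],P.mean(0))
# trigger side: grey blade and black handle in side view; min-channel patch
h=cv2.cvtColor(S["pixels"],cv2.COLOR_BGR2GRAY);print(h[112:150,326:366:1][::2,::2])
go([.637,-.186,.3],83)
E
```

```text
[[252.125, 173.875], [263.125, 175.625], [259.875, 190.125], [248.375, 187.625]] 189.09375 [[0.6801 0.2651]
 [0.6755 0.2232]
 [0.6193 0.2309]
 [0.6266 0.2746]] [0.6504 0.2485 0.054 ]
[[272.375, 241.875], [272.375, 262.375], [242.625, 262.375], [255.125, 237.625]] 645.9375 [[0.63   0.2011]
 [0.5865 0.2558]
 [0.6573 0.3033]
 [0.6825 0.218 ]] [0.6391 0.2446 0.054 ]
[[ 67  70  72  71  73  73  77  74 147 188 186 186 153 212 205 206 129  77
   74  69]
 [ 67  70  69  68  71  74  70  75  71  77  76  59 165 208 208 207 205 128
   67  66]
 [105  71  71  69  68  71  69  73  67  73  75 112  75 177 208 205 204 204
  117  76]
 [159  87  66  71  67  65  67  70  65  76  84  77 114  61 197 210 203 202
  201 141]
 [ 55  58  56  67  72  72  68  66  66  79  75  77  78  99  67 198 200 200
  204 200]
 [ 41  46  56  69  71  73  69  70  72  74  73  76  76  79 100  95 199 202
  203 201]
 [ 82  39  63  70  66  70  69  67  66  73  73  73  51  56  79  99  92 198
  201 200]
 [ 57  41  59  69  72  71  68 121 184  72  73  58  59  48  59  80 110  91
  194 198]
 [ 40  41  62  70  67  69 101 217 154  62  59  57  57  
[... 321 characters left out ...]
9  51  42  41  72 119  94  74  62 154
  144 129]
 [ 69 180 196  89  64  61  56  57  55  44  38  89 117 120 125  84  85  85
   98 167]
 [208 206 203 180  71  56  54  51  39  50  98 120 123 127 124 107  94  94
   92  97]
 [201 207 203 204 167  59  46  40  70 115 118 127 126 125 121 109  94  93
   96  91]
 [186 199 204 205 204 154  49  92 118 117 123 126 126 120 120 105  92  95
   96  92]
 [174 191 201 205 184  83  57 116 121 120 122 128 119 124 122  95  87  92
   88  91]
 [165 177 192 149  57  53  99 132 125 122 128 122 125 122 120  89  69  69
   67  72]]
dx dy dz [0.1585 0.4238 0.0514] turn -0.5005 | t 15.75 [0.5739 0.078  0.3309] [-179.96   -0.07   -7.09] F [-0.24  0.99  0.81] w 0.671 ff 0.0
```

```bash
python3 - <<'E'
from h import *
from plant import viewer
np.set_printoptions(precision=4,suppress=True)
S=viewer.grab_frame("side")
ex=np.array([.9925,-.122]);ey=np.array([.122,.9925]);o=np.array([.637,-.186])
for n,uv,z in(("back corner",[(353,130),(351,132),(348.5,134),(345.5,136),(342.5,138)],.196),("front corner",[(343,128),(341,130),(339,132),(337,134)],.209),("trigger outer edge",[(339.5,128),(337,130),(335.5,132),(334.5,134)],.209)):
    P=plane(S,uv,z)[:,:2]-o;print(n,"relx",P@ex*1e3,"rely",P@ey*1e3)
go(list(o+ex*.003-ey*.007)+[.30],83)
go(list(o+ex*.003-ey*.007)+[.30],-97)
from plant import env;print(env.read_state()["joints"])
E
```

```text
back corner relx [-21.7769 -22.8867 -22.774  -21.4556 -20.1493] rely [-32.03   -20.2709  -7.5847   6.0167  19.4943]
front corner relx [-0.3534 -1.5934 -2.8219 -4.039 ] rely [-6.6579  4.9233 16.3965 27.7634]
trigger outer edge relx [8.1329 8.0598 5.5849 1.9376] rely [ 0.5897 13.1697 23.5802 32.8718]
dx dy dz [0.1632 0.4386 0.05  ] turn -0.4996 | t 15.8 [0.5736 0.0797 0.3303] [-179.94   -0.01   -6.92] F [-2.29 -0.21 -0.46] w 0.676 ff 0.0
dx dy dz [0.1632 0.4386 0.05  ] turn 0.5004 | t 15.8 [0.5736 0.0797 0.3303] [-179.94   -0.01   -6.92] F [-2.29 -0.21 -0.46] w 0.676 ff 0.0
[  12.1748   12.914   -28.0533   94.753     6.2246   73.8661 -113.9281]
```

```bash
python3 -c "
from h import *
go([.6355,-.195,.32],83)"
```

```text
dx dy dz [0.1576 0.4421 0.0167] turn -0.4996 | t 15.8 [0.5736 0.0797 0.3303] [-1.7994e+02 -1.0000e-02 -6.9200e+00] F [-2.29 -0.21 -0.46] w 0.676 ff 0.0
```

Emit:
arm_command(motion=[{"dx": 0.02, "dy": 0.05, "dz": 0, "turn": -0.03, "claw": 1}, {"dx": 0.04, "dy": 0.1, "dz": 0, "turn": -0.06, "claw": 1}, {"dx": 0.05, "dy": 0.15, "dz": 0, "turn": -0.1, "claw": 1}, {"dx": 0.07, "dy": 0.2, "dz": 0, "turn": -0.13, "claw": 1}, {"dx": 0.09, "dy": 0.25, "dz": 0, "turn": -0.16, "claw": 1}, {"dx": 0.11, "dy": 0.3, "dz": 0, "turn": -0.2, "claw": 1}, {"dx": 0.13, "dy": 0.35, "dz": 0, "turn": -0.23, "claw": 1}, {"dx": 0.14, "dy": 0.39, "dz": 0, "turn": -0.26, "claw": 1}, {"dx": 0.15, "dy": 0.42, "dz": 0, "turn": -0.3, "claw": 1}, {"dx": 0.157, "dy": 0.435, "dz": 0, "turn": -0.33, "claw": 1}, {"dx": 0.157, "dy": 0.442, "dz": 0.0, "turn": -0.36, "claw": 1}, {"dx": 0.157, "dy": 0.442, "dz": 0.01, "turn": -0.4, "claw": 1}, {"dx": 0.157, "dy": 0.442, "dz": 0.017, "turn": -0.43, "claw": 1}, {"dx": 0.157, "dy": 0.442, "dz": 0.017, "turn": -0.47, "claw": 1}, {"dx": 0.157, "dy": 0.442, "dz": 0.017, "turn": -0.5, "claw": 1}, {"dx": 0.157, "dy": 0.442, "dz": 0.017, "turn": -0.5, "claw": 1}, {"dx": 0.157, "dy": 0.442, "dz": 0.017, "turn": -0.5, "claw": 1}, {"dx": 0.157, "dy": 0.442, "dz": 0.017, "turn": -0.5, "claw": 1}])

```text
time_s: 17.3
tool_pos: [0.6356, -0.1947, 0.3194]
eef_rot: [-180.0, -0.1, 83.0]
contact_force: [-1.3, 0.1, 0.1]
gripper_width: 1.0
finger_force: 0.0
```

```bash
python3 -c "
from h import *;from plant import viewer,env
for _ in range(4): viewer.grab_frame('side')
go([.6355,-.195,.193],83);print(env.read_state()['joints'])"
```

```text
dx dy dz [0.0017 0.     0.2113] turn -0.0001 | t 17.5 [ 0.6354 -0.196   0.3198] [179.99  -0.    82.98] F [1.39 0.05 0.56] w 1.001 ff 0.0
[ 37.37414196  24.12601191 -32.20614677  83.09026397  12.94577455
  76.48835843  -2.61338224]
```

Emit:
arm_command(motion=[{"dx": 0.001, "dy": 0, "dz": 0.03, "turn": 0, "claw": 1}, {"dx": 0.001, "dy": 0, "dz": 0.07, "turn": 0, "claw": 1}, {"dx": 0.001, "dy": 0, "dz": 0.11, "turn": 0, "claw": 1}, {"dx": 0.001, "dy": 0, "dz": 0.14, "turn": 0, "claw": 1}, {"dx": 0.001, "dy": 0, "dz": 0.155, "turn": 0, "claw": 1}, {"dx": 0.001, "dy": 0, "dz": 0.155, "turn": 0, "claw": 1}, {"dx": 0.001, "dy": 0, "dz": 0.155, "turn": 0, "claw": 1}])

```text
time_s: 18.08
tool_pos: [0.6354, -0.1958, 0.2269]
eef_rot: [-180.0, -0.0, 83.0]
contact_force: [0.2, 0.0, 0.1]
gripper_width: 1.004
finger_force: 0.0
```

Emit:
arm_command(motion=[{"dx": 0, "dy": 0, "dz": 0.015, "turn": 0, "claw": 1}, {"dx": 0, "dy": 0, "dz": 0.03, "turn": 0, "claw": 1}, {"dx": 0, "dy": 0, "dz": 0.045, "turn": 0, "claw": 1}, {"dx": 0, "dy": 0, "dz": 0.055, "turn": 0, "claw": 1}, {"dx": 0, "dy": 0, "dz": 0.055, "turn": 0, "claw": 1}, {"dx": 0, "dy": 0, "dz": 0.055, "turn": 0, "claw": 0.6}, {"dx": 0, "dy": 0, "dz": 0.055, "turn": 0, "claw": 0.45}], force=30)

```text
time_s: 18.67
tool_pos: [0.6355, -0.1957, 0.1938]
eef_rot: [180.0, -0.0, 83.0]
contact_force: [0.4, -0.3, -0.0]
gripper_width: 0.75
finger_force: 0.0
```

Emit:
arm_command(motion=[{"dx": 0, "dy": 0, "dz": 0, "turn": 0, "claw": 0.35}, {"dx": 0, "dy": 0, "dz": 0, "turn": 0, "claw": 0.25}, {"dx": 0, "dy": 0, "dz": 0, "turn": 0, "claw": 0.2}, {"dx": 0, "dy": 0, "dz": 0, "turn": 0, "claw": 0.2}])

```text
time_s: 19.0
tool_pos: [0.6331, -0.1954, 0.1939]
eef_rot: [-179.7, 0.0, 83.0]
contact_force: [-5.1, 1.3, 3.4]
gripper_width: 0.601
finger_force: 2.9
```

Emit:
arm_command(motion=[{"dx": 0, "dy": -0.006, "dz": 0, "turn": 0, "claw": 0.2}, {"dx": 0, "dy": -0.012, "dz": 0, "turn": 0, "claw": 0.2}, {"dx": 0, "dy": -0.012, "dz": 0, "turn": 0, "claw": 0.2}, {"dx": 0, "dy": -0.012, "dz": 0, "turn": 0, "claw": 0.2}])

```text
time_s: 19.33
tool_pos: [0.6299, -0.195, 0.1944]
eef_rot: [179.7, -0.0, 83.0]
contact_force: [4.5, -0.8, -0.7]
gripper_width: 0.604
finger_force: 2.0
```

Emit:
arm_command(motion=[{"dx": 0, "dy": -0.001, "dz": 0, "turn": 0, "claw": 0.1}, {"dx": 0, "dy": -0.002, "dz": 0, "turn": 0, "claw": 0.0}, {"dx": 0, "dy": -0.002, "dz": 0, "turn": 0, "claw": -0.05}, {"dx": 0, "dy": -0.002, "dz": 0, "turn": 0, "claw": -0.1}, {"dx": 0, "dy": -0.002, "dz": 0, "turn": 0, "claw": -0.2}, {"dx": 0, "dy": -0.002, "dz": 0, "turn": 0, "claw": -0.2}], force=40)

```text
time_s: 19.83
tool_pos: [0.6273, -0.1957, 0.1946]
eef_rot: [179.9, 0.1, 82.9]
contact_force: [1.7, -1.4, 3.5]
gripper_width: 0.449
finger_force: 39.8
```

Emit:
arm_command(motion=[{"dx": 0, "dy": 0, "dz": 0, "turn": 0, "claw": -0.4}, {"dx": 0, "dy": 0, "dz": 0, "turn": 0, "claw": -0.4}, {"dx": 0, "dy": 0, "dz": 0, "turn": 0, "claw": -0.4}, {"dx": 0, "dy": 0, "dz": 0, "turn": 0, "claw": -0.4}, {"dx": 0, "dy": 0, "dz": 0, "turn": 0, "claw": -0.4}, {"dx": 0, "dy": 0, "dz": 0, "turn": 0, "claw": -0.4}, {"dx": 0, "dy": 0, "dz": 0, "turn": 0, "claw": -0.4}, {"dx": 0, "dy": 0, "dz": 0, "turn": 0, "claw": -0.4}, {"dx": 0, "dy": 0, "dz": 0, "turn": 0, "claw": -0.4}, {"dx": 0, "dy": 0, "dz": 0, "turn": 0, "claw": -0.4}, {"dx": 0, "dy": 0, "dz": 0, "turn": 0, "claw": -0.4}, {"dx": 0, "dy": 0, "dz": 0, "turn": 0, "claw": -0.4}, {"dx": 0, "dy": 0, "dz": 0, "turn": 0, "claw": -0.4}, {"dx": 0, "dy": 0, "dz": 0, "turn": 0, "claw": -0.4}, {"dx": 0, "dy": 0, "dz": 0, "turn": 0, "claw": -0.4}, {"dx": 0, "dy": 0, "dz": 0, "turn": 0, "claw": -0.4}, {"dx": 0, "dy": 0, "dz": 0, "turn": 0, "claw": -0.4}, {"dx": 0, "dy": 0, "dz": 0, "turn": 0, "claw": -0.4}], force=60)

```text
time_s: 21.33
tool_pos: [0.6272, -0.1957, 0.1947]
eef_rot: [179.9, 0.1, 82.9]
contact_force: [-0.1, -2.3, 4.8]
gripper_width: 0.434
finger_force: 59.5
```

Emit:
arm_command(motion=[{"dx": 0, "dy": 0, "dz": 0, "turn": 0, "claw": -0.5}, {"dx": 0, "dy": 0, "dz": 0, "turn": 0, "claw": -0.5}, {"dx": 0, "dy": 0, "dz": 0, "turn": 0, "claw": -0.5}, {"dx": 0, "dy": 0, "dz": 0, "turn": 0, "claw": -0.5}, {"dx": 0, "dy": 0, "dz": 0, "turn": 0, "claw": -0.5}, {"dx": 0, "dy": 0, "dz": 0, "turn": 0, "claw": -0.5}, {"dx": 0, "dy": 0, "dz": 0, "turn": 0, "claw": -0.5}, {"dx": 0, "dy": 0, "dz": 0, "turn": 0, "claw": -0.5}, {"dx": 0, "dy": 0, "dz": 0, "turn": 0, "claw": -0.5}, {"dx": 0, "dy": 0, "dz": 0, "turn": 0, "claw": -0.5}, {"dx": 0, "dy": 0, "dz": 0, "turn": 0, "claw": -0.5}, {"dx": 0, "dy": 0, "dz": 0, "turn": 0, "claw": -0.5}, {"dx": 0, "dy": 0, "dz": 0, "turn": 0, "claw": -0.5}], force=85)

```text
time_s: 22.42
tool_pos: [0.6271, -0.1957, 0.1949]
eef_rot: [179.9, 0.1, 82.9]
contact_force: [-0.6, -1.8, 5.3]
gripper_width: 0.427
finger_force: 84.1
```

Emit:
arm_command(motion=[{"dx": 0, "dy": 0, "dz": 0, "turn": 0, "claw": 0.1}, {"dx": 0, "dy": 0.003, "dz": 0, "turn": 0, "claw": 0.4}, {"dx": 0, "dy": 0.006, "dz": 0, "turn": 0, "claw": 0.7}, {"dx": 0, "dy": 0.006, "dz": 0, "turn": 0, "claw": 1}, {"dx": 0, "dy": 0.006, "dz": 0, "turn": 0, "claw": 1}, {"dx": 0, "dy": 0.006, "dz": 0, "turn": 0, "claw": 1}, {"dx": 0, "dy": 0.006, "dz": 0, "turn": 0, "claw": 1}, {"dx": 0, "dy": 0.006, "dz": 0, "turn": 0, "claw": 1}], force=30)

```text
time_s: 23.08
tool_pos: [0.6302, -0.195, 0.1933]
eef_rot: [-179.9, -0.0, 83.0]
contact_force: [-0.6, 0.9, -0.4]
gripper_width: 1.001
finger_force: 0.0
```

Emit:
arm_command(motion=[{"dx": 0, "dy": 0, "dz": -0.03, "turn": 0, "claw": 1}, {"dx": 0, "dy": 0, "dz": -0.07, "turn": 0, "claw": 1}, {"dx": 0, "dy": 0, "dz": -0.12, "turn": 0, "claw": 1}, {"dx": 0, "dy": 0, "dz": -0.17, "turn": 0, "claw": 1}, {"dx": 0, "dy": 0, "dz": -0.22, "turn": 0, "claw": 1}, {"dx": 0, "dy": 0, "dz": -0.25, "turn": 0, "claw": 1}, {"dx": -0.05, "dy": -0.05, "dz": -0.25, "turn": 0, "claw": 1}, {"dx": -0.1, "dy": -0.1, "dz": -0.25, "turn": 0, "claw": 1}, {"dx": -0.15, "dy": -0.15, "dz": -0.25, "turn": 0, "claw": 1}, {"dx": -0.2, "dy": -0.15, "dz": -0.25, "turn": 0, "claw": 1}, {"dx": -0.25, "dy": -0.15, "dz": -0.25, "turn": 0, "claw": 1}, {"dx": -0.25, "dy": -0.15, "dz": -0.25, "turn": 0, "claw": 1}, {"dx": -0.25, "dy": -0.15, "dz": -0.25, "turn": 0, "claw": 1}, {"dx": -0.25, "dy": -0.15, "dz": -0.25, "turn": 0, "claw": 1}])

```text
time_s: 24.25
tool_pos: [0.5232, -0.3323, 0.3436]
eef_rot: [180.0, -0.1, 83.0]
contact_force: [-0.3, 0.9, 0.9]
gripper_width: 1.002
finger_force: 0.0
```

```bash
python3 - <<'E'
from h import *
from plant import viewer
np.set_printoptions(precision=4,suppress=True)
a={n:cv2.imread(f"pics/{n}0.png").astype(int) for n in("side","top")}
for n in a:
    f=viewer.grab_frame(n);d=(np.abs(f["pixels"]-a[n]).max(2)>60).astype(np.uint8)
    d=cv2.morphologyEx(d,cv2.MORPH_OPEN,np.ones((2,2)));k,_,st,_=cv2.connectedComponentsWithStats(d);print(n,[s.tolist() for s in st[1:] if s[4]>12])
    if n=="top":
        q,A=quad(f["pixels"],(243,171,22,22),150);print(plane(f,q,.054)[:,:2].mean(0),A)
go([.5,0,.4])
E
```

```text
side [[550, 0, 15, 17, 147], [591, 24, 29, 40, 540], [400, 33, 22, 6, 64], [558, 39, 30, 18, 307], [382, 42, 29, 37, 567], [558, 55, 10, 6, 23], [421, 58, 7, 4, 17], [543, 63, 33, 35, 594], [571, 90, 28, 43, 615], [625, 110, 15, 41, 320], [334, 122, 22, 24, 235], [541, 165, 24, 44, 283], [518, 174, 26, 80, 1031], [580, 184, 33, 69, 335], [326, 189, 10, 12, 65], [367, 196, 11, 14, 75], [368, 211, 126, 189, 4963], [501, 227, 16, 36, 128], [247, 242, 25, 37, 604], [581, 259, 7, 15, 44], [528, 286, 40, 114, 2076]]
top [[369, 170, 126, 230, 10098], [371, 175, 16, 20, 245], [250, 176, 15, 15, 173], [451, 177, 5, 6, 23], [346, 198, 6, 3, 13], [349, 230, 16, 6, 57], [347, 245, 6, 3, 15], [301, 251, 37, 26, 348], [341, 256, 20, 6, 74], [304, 263, 8, 5, 25], [342, 265, 14, 5, 49], [309, 280, 15, 5, 50], [294, 291, 21, 4, 61], [284, 295, 28, 12, 212], [287, 309, 12, 4, 32], [273, 316, 28, 18, 308], [252, 339, 36, 27, 601], [475, 346, 141, 54, 3539], [457, 349, 14, 6, 61], [242, 372, 10, 6, 35], [305, 372, 15, 12, 107], [372, 380, 7, 4, 21]]
[0.6504 0.2485] 189.09375
dx dy dz [ 0.5428 -0.105  -0.093 ] turn 0 | t 24.35 [ 0.524  -0.3308  0.3439] [179.97  -0.07  83.2 ] F [-0.43  0.17  0.55] w 0.998 ff 0.0
```

```bash
python3 -c "
from plant import job,viewer
for _ in range(4): viewer.grab_frame('side')
print(job.sign_off())"
```

```text
the job is handed in; nothing more can be done
None
```

The job is handed in, but no verdict came back: the channel stands upright and released in the open part of the tray, and the trigger was squeezed for over 2 s (home judged by finger width and force) and let go. On the first approach a finger pressed the handle with about 80 N at the wrist, under its 120 N limit.

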